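# Lock a vial shaker with its transport pin

### The arm

A 6-joint arm with a two-finger parallel gripper is mounted at the origin on the work surface. World frame = base frame: x ahead of the robot, y to its left, z up, the work surface at z = 0. Lengths are in m, angles in rad, forces in N, time in s.
With the tool pointing down it reaches from about 0.225 to 0.875 m from the base axis. Payload 3.4 kg.
Tool frame: the origin (TCP) lies at the very end of the fingers, on their centre line; the grasp point (between the pads) lies 19 mm behind it (arm.grasp_offset is the distance from the TCP to the grasp point, in m); z points along the fingers, y is the line along which they close (so a half turn about z gives the same grasp; the last joint's range is limited). The gripper opens to 85 mm and grips with 20 to 120 N. Pads are 22 mm wide; open, the fingers measure 114 mm over their backs; the gripper's body (76 mm by 85 mm) begins 54 mm behind the grasp point. The pads swing forward as they close: fully open they stand 13 mm farther back than shut.
Start: joints at [1.142, 0.276, 1.505, -0, 1.361, -0.121], TCP at [0.174, 0.548, 0.193] pointing down, gripper open.
Joint ranges: [-2.89, 2.89], [-0.75, 2.08], [0.22, 2.7], [-1.18, 4.32], [0.11, 2.71], [-2.7, 2.7]. Speed limits (rad/s): [2.57, 2.57, 3.14, 3.14, 3.14, 3.14].

### API

Orientations are given as a 3x3 rotation matrix whose columns are the frame's x, y, z axes.
In Python, from plant import arm, camera gives the robot as it stands.
- The arm moves only by the tool step_arm, never from a script. Its argument "plan" is text: rows parted by semicolons, each of 6 numbers parted by spaces: the shift along the tool's x, y, z in mm, then the turn, a rotation vector about the tool's x, y, z in rad. A call has exactly 10 rows; each row shifts and turns the commanded pose from where the row before left it, along the tool's axes as they then stand; what a row does not reach is not made up. A row lasts 1/8 s, in which the tool goes at most 62.5 mm and 10.7 degrees, less where a joint would pass 70% of its speed; a pose out of reach is approached as far as the arm can. A call is refused whole if a number of a shift passes 62.5 or a number of a turn 0.188, either way. A call with a gripper value outside its range is refused whole. "claw" is the finger opening in mm, from 0 to 85.4, set as the call begins (left out, the last holds). The fingers move at their own pace and stop on an object; the grip force is fixed at half the most. Time passes only in rows, so rows that do not move let the fingers close, or fill a call up. It gives the time, the measured TCP pose, the force, the opening and the grip force at its end, in the units of the state.
- arm.observe(): the state, without advancing time (a new reading comes with each control period).
- camera(name): name is "side" or "top" or "wrist"; returns a dict with "color" (480x640x3 uint8, red, green, blue), "camera_matrix" (3x3 intrinsics, pixels), "D" ([k1, k2, p1, p2, k3] as OpenCV has them; the pictures are not rectified), "T" (4x4, takes a point from camera to world coordinates); the wrist camera has in their place "tool_from_camera" (4x4, takes a point from camera to tool coordinates, whose origin is the TCP and whose axes are the flange's). Camera axes: x right, y up, looking along -z (the intrinsics and any distortion apply to the point x, -y, -z); pixel columns grow to the right and rows downward; lengths in m; the calibration is good to about 2 mm. A picture is of the moment at which its call begins: read the wrist's pose just before it. There is no depth.
- arm.close_job(): hands the job in; it is judged then, once.
The state is a dict: "time_s": time; "joint_positions": joint angles; "qvel": joint speeds; "tau": joint torques, N m; "tool_pos": TCP position; "ee_rot": TCP orientation; "contact_force": force on the tool from outside, world axes, zero at the start; "torque": the same for the moment, N m; "width": finger opening in m; "grip_force": force on a finger pad.
Only numpy, scipy, OpenCV 4.12 (cv2) and the standard library are available. Lean on these libraries where they do the work, as an engineer would, in place of code of your own. Each camera call takes 0.05 s, during which the arm holds its last target. There are 200 camera calls.

### The job

Get the orange vial shaker ready to be moved: take the red-knobbed transport pin out of the rack and put it through the slot in the shaker's cover into the hole in the carriage underneath. You cannot see where along the slot that hole is, so slide the pin's tip along the carriage with light pressure until it drops in, push it home until its flange sits flat on the cover, and let go. Never lean hard on the shaker with the pin, and leave the black-knobbed pin, the glass beaker and the amber vial where they are.

Things in the scene. Friction and masses are not known exactly. Their poses are not given: they have to be found in the camera images.
- red_pin_mid (a point): Transport pin with red knob, about 80 g, 84 mm tall, upright in one of the rack's two holes. Point: on its axis at the flange's underside, half-way up; z up the pin. Below it the steel stem, 42 mm long, diameter 12 mm (last 2 mm taper to 10 mm at the tip); above it a steel flange, diameter 30, 5 mm thick, then the round knob to grip, diameter 24 mm, from 5 to 42 mm above the point.
- black_pin_mid (a point): A pin of the same shape with a black knob (belongs to another machine), in the other hole of the rack; the point lies as on the red pin.
- rack: White plastic block fixed to the bench, 70 (x) x 170 (y) x 55 (z) mm, origin under its centre. Two loose holes, 50 mm deep, in its top at y = -45 and +45 mm; the pins stand in them, flanges on the top face, and pull straight up.
- shaker: Orange vial shaker fixed to the bench, 260 (x) x 240 (y) mm, cover top at z = 100 mm; origin under its centre, x points from its display side to its black vial lid. The lid stands 37 mm above the cover and begins 87 mm from the slot's centre line. The -x half of the top is an aluminium cover plate, 10 mm thick, with a straight slot along y.
- slot (a point): Middle of the slot, level with the cover's top face, 50 mm to the -x side of the shaker's centre. y runs along the slot, x across it, z up. The slot is 92 mm long (y), 15 mm wide (x), upper edges chamfered 2 mm. Soft black brush lips 6 mm down hide what is below and do not resist the pin. When the pin is home its flange's underside rests at this level.
- beaker: Open glass beaker, 80 mm wide, 100 mm high, a bystander; origin under its centre.
- carriage_level (a point): Point below the slot's middle (same axes) at the level of the black carriage's flat top, 22 mm under the cover's top face; NOT its hole. Hole: on the slot's centre line, within 31 mm of this point along the slot, new each time; 14 mm long, 16 wide, 20 deep, free space below. Pressed, the carriage sinks from 3 N, +0.7 N per mm, solid at 10 mm; over the hole it springs up. Keep below 30 N.
- vial: Small amber glass vial with white cap, 28 mm wide, 50 mm high, a bystander; origin under its centre.
Things that resemble listed ones, but are neither listed nor needed, are in the scene too. Of the things like the part that bears red_pin_mid, leave any that is blue, brown or green; of the rest the larger one is meant.

How it is judged:
By the outcome, as a careful person would: the job done as asked, in the order asked, and still so for the second after the job is handed in, with the robot touching nothing.
It also fails if it takes over 61 s, if anything falls off the work surface, if the arm or the gripper's body presses on something with over 40 N, if the wrist force passes 120 N, or if a joint passes its speed limit or range.

## Working session

There is one attempt and no reset: what is moved stays moved. The work goes in short steps, Python scripts to look and compute and a tool call to move; the robot and the scene stay as the last step left them, time stands still between calls to the robot, and variables do not carry over. Pictures are saved under pics/ and viewed, at most 10 in all, crops included, and the job is handed in when it is done.

Besides the shell and the picture viewer there is one more tool, called after "Request:" as name(argument=value, ...), one argument or row to a line, values as JSON. step_arm: Moves the arm, as the interface text tells. Its arguments: {"type":"object","properties":{"plan":{"type":"string"},"claw":{"type":"number"}},"required":["plan"]}

```bash
mkdir -p pics
cat > h.py <<'E'
import numpy as np,cv2,json
from plant import arm,camera
def snap(n,f):
    s=arm.observe(); c=camera(n)
    cv2.imwrite(f'pics/{f}.png',cv2.cvtColor(c['color'],cv2.COLOR_RGB2BGR))
    if n=='wrist':
        M=np.eye(4);M[:3,:3]=s['ee_rot'];M[:3,3]=s['tool_pos'];T=M@np.array(c['tool_from_camera'])
    else:T=np.array(c['T'])
    np.savez(f'pics/{f}.npz',T=T,K=c['camera_matrix'],D=c['D'],rgb=c['color'])
def ray(f,uv):
    d=np.load(f'pics/{f}.npz');p=cv2.undistortPoints(np.array([[uv]],float),d['K'],d['D'])[0,0]
    v=d['T'][:3,:3]@np.array([p[0],-p[1],-1]);return d['T'][:3,3],v
def atz(f,uv,z):
    o,v=ray(f,uv);return o+v*(z-o[2])/v[2]
def proj(f,P):
    d=np.load(f'pics/{f}.npz');P=np.atleast_2d(P);q=(P-d['T'][:3,3])@d['T'][:3,:3];q=q*[1,-1,-1]
    return cv2.projectPoints(q.reshape(-1,1,3),np.zeros(3),np.zeros(3),d['K'],d['D'])[0][:,0]
E
python3 -c "
from h import *
for n in ['top','side','wrist']: snap(n,n+'0'); print(np.load(f'pics/{n}0.npz')['T'].round(3))
s=arm.observe();print(s)"
```

```text
[[-0.002  0.992 -0.127  0.425]
 [-1.    -0.003 -0.006 -0.032]
 [-0.006  0.127  0.992  1.203]
 [ 0.     0.     0.     1.   ]]
[[ 0.755  0.39  -0.527  0.116]
 [-0.655  0.472 -0.59  -0.561]
 [ 0.019  0.791  0.612  0.617]
 [ 0.     0.     0.     1.   ]]
[[ 0.302 -0.902 -0.309  0.095]
 [ 0.953  0.285  0.1    0.574]
 [-0.002 -0.324  0.946  0.374]
 [ 0.     0.     0.     1.   ]]
{'time_s': 0.15, 'joint_positions': array([ 1.14202446e+00,  2.76440198e-01,  1.50585325e+00, -3.00661802e-05,
        1.36067446e+00, -1.20940700e-01]), 'qvel': array([-0.00188982, -0.00191504, -0.00305533,  0.0007741 , -0.00042578,
       -0.00163816]), 'tau': array([ 1.41225693e-03, -4.17145622e+01, -2.46032149e+01,  3.15011437e-05,
        7.64772703e-03, -2.38506814e-06]), 'tool_pos': array([0.17401828, 0.54756828, 0.19253953]), 'ee_rot': array([[-9.52994820e-01,  3.02986099e-01, -5.45023748e-04],
       [ 3.02986559e-01,  9.52993993e-01, -1.26298550e-03],
       [ 1.36737307e-04, -1.36875351e-03, -9.99999054e-01]]), 'contact_force': array([-1.00311517,  0.82111436, -0.11031337]), 'torque': array([ 0.00574415, -0.00110637, -0.02115696]), 'grip_force': 0.0, 'width': 0.08548694272736804}
```

View pics/top0.png

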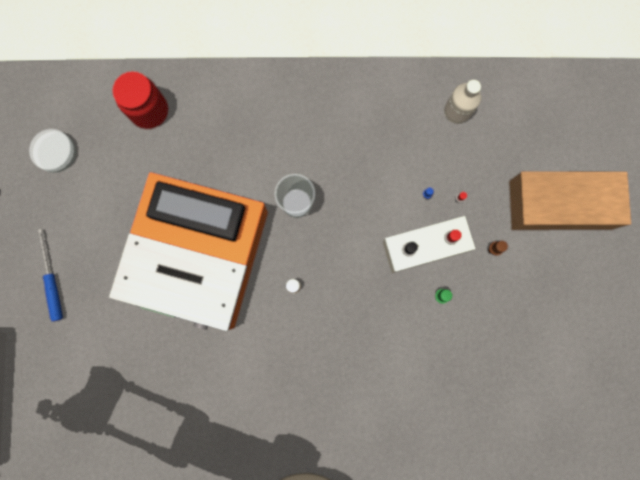

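View pics/side0.png

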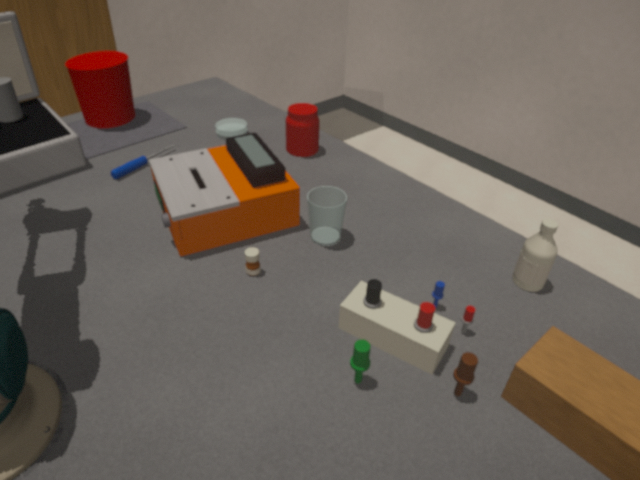

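The top view shows the red pin in the rack at (455,236) with the black pin at (411,248). The slot is at (180,274), the beaker at (296,195) and the vial at (293,286). The small red object at (462,196) is a decoy.

```bash
cat > m.py <<'E'
from h import *
def blob(f,m,box):
    x0,y0,x1,y1=box;k=np.zeros(m.shape,np.uint8);k[y0:y1,x0:x1]=m[y0:y1,x0:x1]
    n,l,s,c=cv2.connectedComponentsWithStats(k);i=1+np.argmax(s[1:,4]);
    r=cv2.minAreaRect(np.argwhere(l==i)[:,::-1].astype(np.float32));return c[i],s[i],r
def red(f):
    a=np.load(f'pics/{f}.npz')['rgb'].astype(int);return (a[...,0]>110)&(a[...,1]<70)&(a[...,2]<70)
def dark(f,t=90):
    return np.load(f'pics/{f}.npz')['rgb'].max(2)<t
E
python3 - <<'E'
from m import *
ct,st,_=blob('top0',red('top0'),(440,222,472,250));cs,ss,_=blob('side0',red('side0'),(410,295,440,335))
print(ct,st,cs,ss)
o1,v1=ray('top0',ct);o2,v2=ray('side0',cs)
t=np.linalg.lstsq(np.c_[v1,-v2],o2-o1,rcond=None)[0];print('pin',o1+t[0]*v1,o2+t[1]*v2)
ct,st,r=blob('top0',dark('top0'),(150,255,210,290));cs,ss,_=blob('side0',dark('side0'),(180,160,210,192))
print(ct,r,cs)
print('slot',atz('top0',ct,.097),atz('side0',cs,.097))
b=cv2.boxPoints(r);print([atz('top0',p,.097).round(4) for p in b])
for uv,z in[((110,297),.1),((228,328),.1),((265,202),.1),((150,174),.1),((296,180),.1),((293,286),.05),((386,240),.055),((466,217),.055),((475,248),.055),((393,270),.055)]:print(uv,atz('top0',uv,z).round(3))
E
```

```text
[454.04651163 235.3255814 ] [449 231  11  11  86] [427.1942446  307.76978417] [420 302  15  12 139]
pin [ 0.58084248 -0.2964686   0.091867  ] [ 0.58229877 -0.29794343  0.09242211]
[179.1780303  273.87878788] ((179.35459899902344, 274.019287109375), (44.373382568359375, 6.085932731628418), 15.64224624633789) [197.57142857 178.21008403]
slot [0.50568907 0.24340354 0.097     ] [0.50399015 0.24219802 0.097     ]
[array([0.5115, 0.2869, 0.097 ]), array([0.523 , 0.2841, 0.097 ]), array([0.4994, 0.1994, 0.097 ]), array([0.488 , 0.2023, 0.097 ])]
(110, 297) [0.461 0.377 0.1  ]
(228, 328) [0.401 0.145 0.1  ]
(265, 202) [0.647 0.076 0.1  ]
(150, 174) [0.705 0.307 0.1  ]
(296, 180) [0.691 0.015 0.1  ]
(293, 286) [0.484 0.023 0.05 ]
(386, 240) [ 0.577 -0.166  0.055]
(466, 217) [ 0.624 -0.331  0.055]
(475, 248) [ 0.56  -0.347  0.055]
(393, 270) [ 0.516 -0.179  0.055]
```

Request:
step_arm(
  plan="-45.3 -21.1 0 0 0 0;-45.3 -21.1 0 0 0 0;-45.3 -21.1 0 0 0 0;-45.3 -21.1 0 0 0 0;-45.3 -21.1 0 0 0 0;-45.3 -21.1 0 0 0 0;-45.3 -21.1 0 0 0 0;-45.3 -21.1 0 0 0 0;-45.3 -21.1 0 0 0 0;0 0 0 0 0 -0.038",
  claw=50,
)

```text
time_s: 1.4
tool_pos: [0.5079, 0.2408, 0.1926]
ee_rot: [[-0.963, 0.27, 0.0], [0.27, 0.963, -0.001], [-0.001, -0.001, -1.0]]
contact_force: [-1.0, 0.6, -0.5]
width: 0.05
grip_force: 0.0
```

```bash
python3 -c "
from h import *
snap('wrist','w1');print(arm.observe()['tool_pos'],arm.observe()['ee_rot'].round(4).tolist(),proj('w1',[.505,.243,.1]))"
```

```text
[0.50638291 0.24191375 0.1925371 ] [[-0.9635, 0.2677, -0.0009], [0.2677, 0.9635, -0.0004], [0.0008, -0.0006, -1.0]] [[322.80420806 226.62998282]]
```

View pics/w1.png

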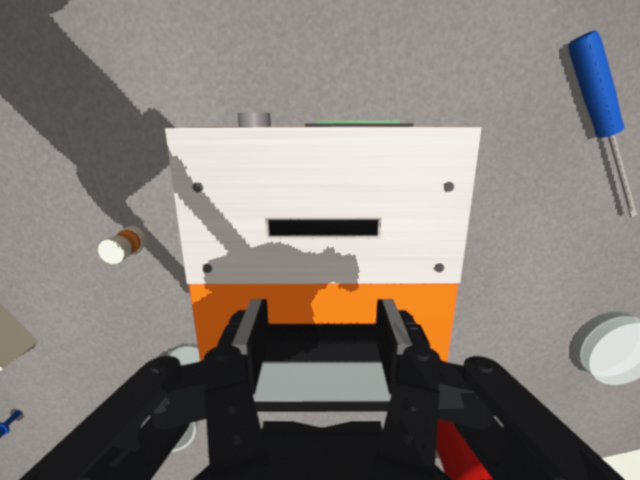

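The wrist view shows the slot at (323,227), nearly aligned with the image rows. I'll refine its pose from this picture.

Run:
```python
from m import *
for t in (60,90,130):
    c,s,r=blob('w1',dark('w1',t),(255,210,392,243));print(c,s,r)
    x,y,w,h=s[:4]
    m=dark('w1',t)
    # column extents mid-row & row extents
    for z in (.1,.094):print(z,atz('w1',c,z)[:2].round(4))
    p,q=atz('w1',(x,c[1]),.1),atz('w1',(x+w-1,c[1]),.1);print(np.linalg.norm(p-q),np.degrees(np.arctan2(*(p-q)[[1,0]])))
    a,b=atz('w1',(c[0],y),.1),atz('w1',(c[0],y+h-1),.1);print(np.linalg.norm(a-b))
# screws/plate edge angle: left-right edge along row ~ (165,128)-(480,128) and boundary y=283
p,q=atz('w1',(166,128),.1),atz('w1',(480,127.5),.1);print(p,q,np.degrees(np.arctan2(*(q-p)[[1,0]])),np.linalg.norm(p-q))
p,q=atz('w1',(190,283.5),.1),atz('w1',(459,283.5),.1);print(p,q,np.degrees(np.arctan2(*(q-p)[[1,0]])),np.linalg.norm(p-q))
```

```text
[323.11961415 227.24501608] [ 269  220  109   15 1555] ((323.0, 227.0), (14.0, 108.0), 90.0)
0.1 [0.5056 0.2431]
0.094 [0.5073 0.2427]
0.08965192242294445 -105.55696701458514
0.012090308470839726
[322.44680851 227.05957447] [ 269  220  109   16 1645] ((323.0, 227.5), (15.0, 108.0), 90.0)
0.1 [0.5053 0.2426]
0.094 [0.507  0.2421]
0.08963563935925142 -105.5570171880514
0.012966692984828861
[322.85316184 226.96784566] [ 268  219  111   17 1866] ((322.9999694824219, 227.0), (109.99998474121094, 15.999998092651367), -0.0)
0.1 [0.5053 0.243 ]
0.094 [0.507  0.2425]
0.09128953004696143 -105.55704204719646
0.013817752399847175
[0.39750181 0.14886966 0.1       ] [0.46135958 0.37921776 0.1       ] 74.50540749105372 0.23903569103640146
[0.52383844 0.11609903 0.1       ] [0.58743287 0.34475329 0.1       ] 74.45742892644665 0.23733314466776914
```

Request:
step_arm(
  plan="-24.1 -55.4 0 0 0 0;-24.1 -55.4 0 0 0 0;-24.1 -55.4 0 0 0 0;-24.1 -55.4 0 0 0 0;-24.1 -55.4 0 0 0 0;-24.1 -55.4 0 0 0 0;-24.1 -55.4 0 0 0 0;-24.1 -55.4 0 0 0 0;-24.1 -55.4 0 0 0 0;0 0 0 0 0 0",
)

```text
time_s: 2.7
tool_pos: [0.5814, -0.299, 0.1919]
ee_rot: [[-0.963, 0.271, -0.001], [0.271, 0.963, -0.001], [0.0, -0.001, -1.0]]
contact_force: [0.0, 0.7, -1.2]
width: 0.0499
grip_force: 0.0
```

Run:
```python
from m import *
snap('wrist','w2');s=arm.observe();print(s['tool_pos'],s['ee_rot'].round(4).tolist(),proj('w2',[[.5815,-.297,.097],[.5815,-.297,.06]]),s['joint_positions'])
c,b,r=blob('w2',red('w2'),(250,150,400,300));print(c,b)
for z in(.08,.097):print(atz('w2',c,z))
```

```text
[ 0.58107709 -0.29613028  0.19206627] [[-0.963, 0.2693, -0.0013], [0.2693, 0.963, 0.0013], [0.0016, 0.0009, -1.0]] [[323.5630942  229.34717374]
 [323.4261471  218.04892772]] [-5.78173382e-01  3.94581964e-01  1.32817003e+00  3.96560569e-04
  1.42060824e+00 -1.87632970e+00]
[322.29074074 230.18703704] [310 218  26  26 540]
[ 0.58686741 -0.29960921  0.08      ]
[ 0.58192052 -0.29822512  0.097     ]
```

View pics/w2.png

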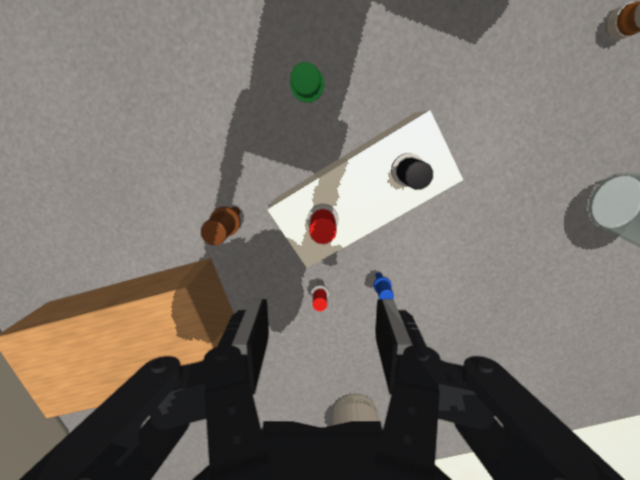

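Request:
step_arm(
  plan="0 0 20 0 0 0;0 0 20 0 0 0;0 0 20 0 0 0;0 0 20 0 0 0;0 0 20 0 0 0;0 0 16 0 0 0;0 0 8 0 0 0;0 0 4 0 0 0;0 0 0 0 0 0;0 0 0 0 0 0",
)

```text
time_s: 4.0
tool_pos: [0.5818, -0.2952, 0.0659]
ee_rot: [[-0.964, 0.267, 0.001], [0.267, 0.964, -0.001], [-0.001, -0.0, -1.0]]
contact_force: [0.4, 0.3, 0.8]
width: 0.0503
grip_force: 0.0
```

Request:
step_arm(
  plan="0 0 0 0 0 0;0 0 0 0 0 0;0 0 0 0 0 0;0 0 0 0 0 0;0 0 0 0 0 0;0 0 0 0 0 0;0 0 0 0 0 0;0 0 0 0 0 0;0 0 -3 0 0 0;0 0 -3 0 0 0",
  claw=10,
)

```text
time_s: 5.25
tool_pos: [0.5815, -0.2949, 0.0714]
ee_rot: [[-0.964, 0.267, 0.0], [0.267, 0.964, -0.0], [-0.0, 0.0, -1.0]]
contact_force: [0.1, -0.0, 0.3]
width: 0.0101
grip_force: 0.0
```

The fingers closed to 10 mm without gripping anything, so I'll look.

Run:
```python
from m import *
snap('wrist','w3');snap('side','s3');s=arm.observe();print(s['tool_pos'],s['ee_rot'][:,2],s['width'])
a=cv2.imread('pics/w3.png');b=cv2.imread('pics/s3.png')
b=cv2.resize(b[230:420,320:560],None,fx=2.5,fy=2.5)
a=a[100:480,100:540];h=475
cv2.imwrite('pics/c3.png',cv2.resize(np.hstack([cv2.resize(a,(360,311)),cv2.resize(b,(393,311))]),None,fx=1.0,fy=1.0))
```

```text
[ 0.58177418 -0.29508607  0.07179089] [ 1.00173681e-03 -5.16559767e-04 -9.99999365e-01] 0.009888329294477563
```

View pics/c3.png

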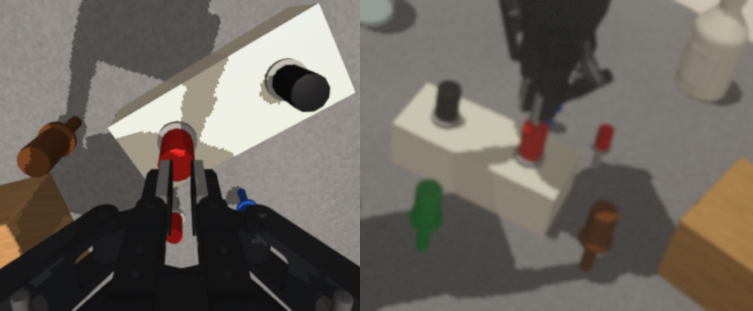

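```bash
python3 - <<'E'
from m import *
s=arm.observe();p=s['tool_pos'];R=s['ee_rot']
print('tcp,grasp',proj('w3',[p,p-.019*R[:,2]]),'side',proj('s3',[p,p-.019*R[:,2]]))
print('pin top/flange top',proj('w3',[[.5815,-.298,.097],[.5815,-.298,.06]]),proj('s3',[[.5815,-.298,.097],[.5815,-.298,.06]]))
c,b,r=blob('w3',red('w3'),(250,220,400,330));print(c,b)
c,b,r=blob('s3',red('s3'),(400,295,450,335));print(c,b)
print(vars(arm).keys() if hasattr(arm,'__dict__') else 0, arm.grasp_offset)
E
python3 -c "
import cv2;a=cv2.imread('pics/w3.png')[200:430,200:440];b=cv2.imread('pics/s3.png')[230:350,380:480]
import numpy as np
cv2.imwrite('pics/c4.png',np.hstack([cv2.resize(a,(470,450)),cv2.resize(b,(330,450))[:,:330]]))"
```

```text
tcp,grasp [[320.55381567 278.00453422]
 [320.43250273 293.22547651]] side [[423.2978603  316.25046347]
 [425.30299626 307.63912189]]
pin top/flange top [[314.70697974 299.81545812]
 [315.89803722 270.61506011]] [[427.39394175 305.91577059]
 [423.42627119 322.61398145]]
[317.88920726 295.98662846] [ 293  265   42   57 1047]
[424.81854839 316.40725806] [418 304  16  24 248]
dict_keys([]) 0.0187
```

View pics/c4.png

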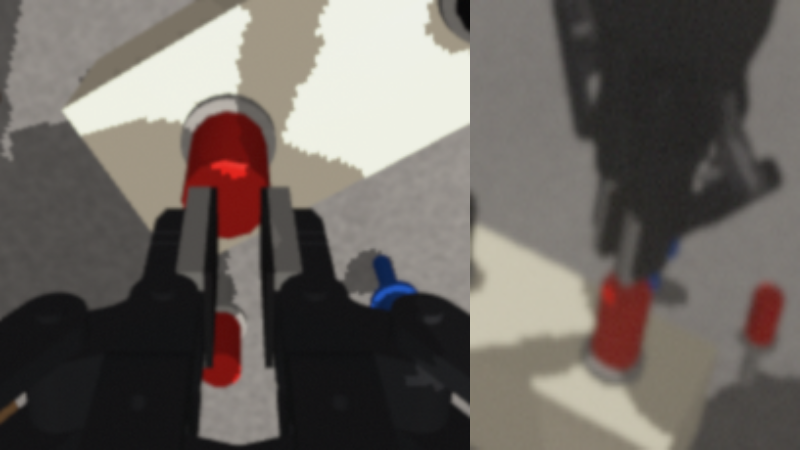

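Run:
```python
from m import *
s=arm.observe();p=s['tool_pos'];R=s['ee_rot']
for z in (0,-.01,-.019,-.03,-.04,-.05):
    for w in (.01,.05): print(z,w,[proj('w3',p+R@np.array([x,y,z])).round(0).tolist() for x in(-.011,.011) for y in(-w/2,w/2)])
c=camera('wrist');print(np.array(c['tool_from_camera']).round(4),c['camera_matrix'],c['D'])
print(s['joint_positions'])
```

```text
0 0.01 [[[312.0, 295.0]], [[329.0, 295.0]], [[312.0, 260.0]], [[329.0, 260.0]]]
0 0.05 [[[278.0, 295.0]], [[363.0, 295.0]], [[276.0, 260.0]], [[365.0, 260.0]]]
-0.01 0.01 [[[312.0, 303.0]], [[329.0, 303.0]], [[311.0, 267.0]], [[330.0, 267.0]]]
-0.01 0.05 [[[276.0, 303.0]], [[365.0, 303.0]], [[274.0, 267.0]], [[367.0, 267.0]]]
-0.019 0.01 [[[311.0, 312.0]], [[330.0, 312.0]], [[311.0, 274.0]], [[330.0, 274.0]]]
-0.019 0.05 [[[274.0, 312.0]], [[367.0, 312.0]], [[272.0, 274.0]], [[369.0, 274.0]]]
-0.03 0.01 [[[310.0, 323.0]], [[330.0, 323.0]], [[310.0, 283.0]], [[331.0, 283.0]]]
-0.03 0.05 [[[271.0, 323.0]], [[370.0, 323.0]], [[269.0, 283.0]], [[372.0, 283.0]]]
-0.04 0.01 [[[310.0, 334.0]], [[331.0, 334.0]], [[309.0, 293.0]], [[331.0, 293.0]]]
-0.04 0.05 [[[268.0, 334.0]], [[373.0, 334.0]], [[266.0, 293.0]], [[375.0, 293.0]]]
-0.05 0.01 [[[309.0, 347.0]], [[331.0, 347.0]], [[309.0, 304.0]], [[332.0, 304.0]]]
-0.05 0.05 [[[265.0, 347.0]], [[376.0, 347.0]], [[262.0, 303.0]], [[378.0, 304.0]]]
[[ 1.200e-03  9.459e-01  3.246e-01  8.320e-02]
 [ 1.000e+00 -1.300e-03  3.000e-04  6.000e-04]
 [ 7.000e-04  3.246e-01 -9.459e-01 -1.813e-01]
 [ 0.000e+00  0.000e+00  0.000e+00  1.000e+00]] [[343.65417041   0.         321.62088941]
 [  0.         343.65417041 242.78915232]
 [  0.           0.           1.        ]] [-0.0260952  0.         0.         0.         0.       ]
[-5.76064051e-01  4.71662670e-01  1.50942775e+00  1.22719986e-04
  1.15938079e+00 -1.87711549e+00]
```

The fingers closed just above the knob: in both views their tips sit at knob-top height, about 25–40 mm short of the reported TCP. I'll open and go lower in small steps, watching the force.

Request:
step_arm(
  plan="0 0 0 0 0 0;0 0 0 0 0 0;0 0 0 0 0 0;0 0 0 0 0 0;0 0 0 0 0 0;0 0 4 0 0 0;0 0 4 0 0 0;0 0 4 0 0 0;0 0 2 0 0 0;0 0 0 0 0 0",
  claw=45,
)

```text
time_s: 6.65
tool_pos: [0.5813, -0.2948, 0.0569]
ee_rot: [[-0.964, 0.267, -0.0], [0.267, 0.964, 0.0], [0.0, 0.0, -1.0]]
contact_force: [-0.6, 0.1, 0.2]
width: 0.0449
grip_force: 0.0
```

Run:
```python
from m import *
s=arm.observe();print(s['tool_pos'],s['contact_force'],s['width'])
snap('wrist','w5');snap('side','s5')
a=cv2.imread('pics/w5.png')[180:430,190:450];b=cv2.imread('pics/s5.png')[230:350,380:480]
cv2.imwrite('pics/c5.png',np.hstack([cv2.resize(a,(468,450)),cv2.resize(b,(330,450))]))
```

```text
[ 0.5812632  -0.29476908  0.05689794] [-0.55617017  0.14812188  0.23081455] 0.044854648440008825
```

View pics/c5.png

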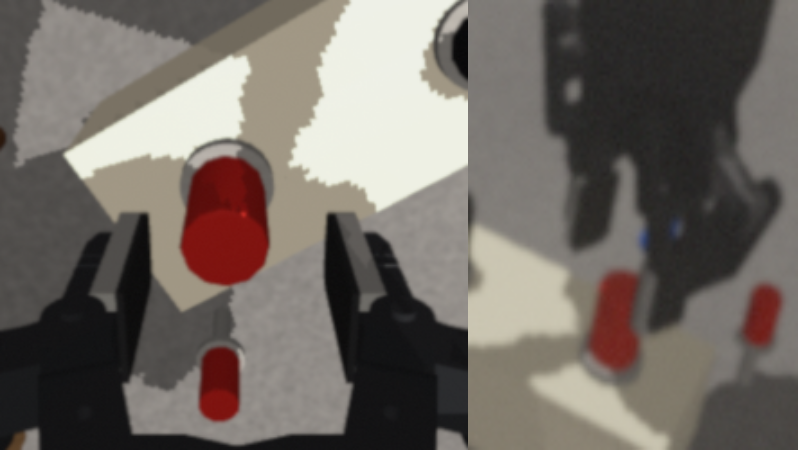

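Run:
```python
from m import *
s=arm.observe();p=s['tool_pos'];R=s['ee_rot']
def tri(a,b):
    o1,v1=ray('w5',a);o2,v2=ray('s5',b)
    t=np.linalg.lstsq(np.c_[v1,-v2],o2-o1,rcond=None)[0];A=o1+t[0]*v1;B=o2+t[1]*v2
    return ((A+B)/2).round(3),np.linalg.norm(A-B).round(4),(R.T@((A+B)/2-p)).round(3)
# y- finger inner near tip corner ; side tip corners
for b in[(434,318),(432,316),(437,317)]:print(tri((273,298),b),tri((258,298),b))
for b in[(416,297),(412,296)]:print('y+',tri((370,298),b),tri((378,298),b))
for z in(0,-.01,-.019,-.03,-.04):print(z,[proj('s5',p+R@np.array([x,y,z])).round(0).tolist() for x in(-.011,.011) for y in(-.0225,.0225)])
c,b,r=blob('w5',red('w5'),(270,240,350,345));print(c,b);c,b,r=blob('s5',red('s5'),(410,295,440,335));print(c,b)
```

```text
(array([ 0.573, -0.317,  0.091]), np.float64(0.0038), array([ 0.003, -0.023, -0.034])) (array([ 0.566, -0.32 ,  0.099]), np.float64(0.0025), array([ 0.008, -0.029, -0.042]))
(array([ 0.57 , -0.315,  0.096]), np.float64(0.0027), array([ 0.006, -0.022, -0.039])) (array([ 0.564, -0.319,  0.104]), np.float64(0.0015), array([ 0.011, -0.027, -0.047]))
(array([ 0.575, -0.318,  0.091]), np.float64(0.0084), array([ 0.   , -0.024, -0.034])) (array([ 0.569, -0.322,  0.099]), np.float64(0.007), array([ 0.005, -0.029, -0.042]))
y+ (array([ 0.584, -0.272,  0.093]), np.float64(0.0044), array([ 0.003,  0.023, -0.035])) (array([ 0.589, -0.268,  0.086]), np.float64(0.0055), array([-0.   ,  0.028, -0.029]))
y+ (array([ 0.578, -0.271,  0.099]), np.float64(0.0005), array([ 0.01 ,  0.023, -0.042])) (array([ 0.583, -0.267,  0.093]), np.float64(0.0004), array([ 0.006,  0.027, -0.036]))
0 [[[436.0, 330.0]], [[419.0, 311.0]], [[424.0, 335.0]], [[408.0, 315.0]]]
-0.01 [[[437.0, 326.0]], [[420.0, 307.0]], [[425.0, 331.0]], [[408.0, 311.0]]]
-0.019 [[[438.0, 322.0]], [[421.0, 303.0]], [[426.0, 327.0]], [[409.0, 307.0]]]
-0.03 [[[440.0, 317.0]], [[422.0, 298.0]], [[428.0, 322.0]], [[410.0, 302.0]]]
-0.04 [[[441.0, 312.0]], [[423.0, 293.0]], [[429.0, 317.0]], [[411.0, 297.0]]]
[314.88225158 313.76048248] [ 290  272   49   66 1741]
[423.63841808 317.96045198] [417 303  14  26 177]
```

Triangulating shows the real fingertips about 33 mm short of the reported TCP. I'll go 22 mm lower and recentre by -3 mm in tool y.

Request:
step_arm(
  plan="-1 -2.8 0 0 0 0;0 0 5 0 0 0;0 0 5 0 0 0;0 0 4 0 0 0;0 0 3 0 0 0;0 0 2 0 0 0;0 0 2 0 0 0;0 0 1 0 0 0;0 0 0 0 0 0;0 0 0 0 0 0",
)

```text
time_s: 8.0
tool_pos: [0.5817, -0.2979, 0.0353]
ee_rot: [[-0.964, 0.267, 0.0], [0.267, 0.964, -0.0], [-0.0, -0.0, -1.0]]
contact_force: [-0.0, -0.6, -0.7]
width: 0.045
grip_force: 0.0
```

Request:
step_arm(
  plan="0 0 0 0 0 0;0 0 0 0 0 0;0 0 0 0 0 0;0 0 0 0 0 0;0 0 0 0 0 0;0 0 0 0 0 0;0 0 0 0 0 0;0 0 0 0 0 0;0 0 0 0 0 0;0 0 0 0 0 0",
  claw=10,
)

```text
time_s: 9.25
tool_pos: [0.5818, -0.298, 0.0354]
ee_rot: [[-0.964, 0.267, 0.0], [0.267, 0.964, -0.0], [-0.001, -0.0, -1.0]]
contact_force: [-0.2, -1.8, 4.0]
width: 0.0222
grip_force: 59.1
```

Request:
step_arm(
  plan="0 0 -5 0 0 0;0 0 -10 0 0 0;0 0 -15 0 0 0;0 0 -18 0 0 0;0 0 -18 0 0 0;0 0 -18 0 0 0;0 0 -18 0 0 0;0 0 -18 0 0 0;0 0 -10 0 0 0;0 0 0 0 0 0",
)

```text
time_s: 10.5
tool_pos: [0.582, -0.298, 0.1663]
ee_rot: [[-0.964, 0.266, 0.002], [0.266, 0.964, -0.001], [-0.002, -0.0, -1.0]]
contact_force: [-0.1, 0.5, -0.5]
width: 0.0221
grip_force: 58.9
```

Run:
```python
from m import *
s=arm.observe();print(s['tool_pos'],s['contact_force'],s['torque'],s['width'],s['ee_rot'].round(4).tolist())
snap('wrist','w6');snap('side','s6')
a=cv2.imread('pics/w6.png')[150:430,175:465];b=cv2.imread('pics/s6.png')[150:350,350:500]
cv2.imwrite('pics/c6.png',np.hstack([cv2.resize(a,(466,450)),cv2.resize(b,(330,450))]))
```

```text
[ 0.58199694 -0.29796054  0.16634054] [-0.08207338  0.53905787 -0.48567061] [-0.01311618  0.01178222  0.03711739] 0.022136005964062296 [[-0.9638, 0.2665, 0.0016], [0.2665, 0.9638, -0.0008], [-0.0018, -0.0004, -1.0]]
```

View pics/c6.png

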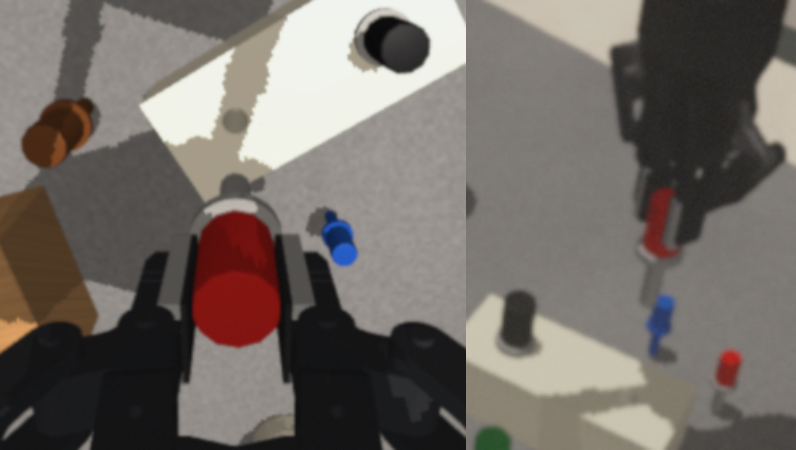

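The pin is lifted and upright, and its rack hole is empty. Next I'll move it above the slot's -y end.

Request:
step_arm(
  plan="12.1 26 0 0 0 0;24.1 52 0 0 0 0;24.1 52 0 0 0 0;24.1 52 0 0 0 0;24.1 52 0 0 0 0;24.1 52 0 0 0 0;24.1 52 0 0 0 0;24.1 52 0 0 0 0;24.1 52 0 0 0 0;12.1 26 0 0 0 0",
)

```text
time_s: 11.85
tool_pos: [0.4956, 0.2137, 0.1644]
ee_rot: [[-0.965, 0.264, -0.002], [0.264, 0.965, 0.0], [0.002, -0.0, -1.0]]
contact_force: [0.1, -0.8, -0.7]
width: 0.0221
grip_force: 59.0
```

Request:
step_arm(
  plan="0 0 0 0 0 0;0 0 3 0 0 0;0 0 3 0 0 0;0 0 3 0 0 0;0 0 3 0 0 0;0 0 3 0 0 0;0 0 3 0 0 0;0 0 2 0 0 0;0 0 0 0 0 0;0 0 0 0 0 0",
)

```text
time_s: 13.1
tool_pos: [0.4973, 0.2112, 0.1453]
ee_rot: [[-0.964, 0.266, 0.0], [0.266, 0.964, 0.0], [-0.0, 0.0, -1.0]]
contact_force: [-0.1, -0.1, -0.4]
width: 0.0224
grip_force: 59.0
```

Run:
```python
from m import *
s=arm.observe();p=s['tool_pos'];R=s['ee_rot'];print(p,s['contact_force'],R.round(4).tolist())
snap('wrist','w7')
np.set_printoptions(suppress=True)
print('tip,flange,top',proj('w7',[p+R@np.array([0,0,z]) for z in(.0223,-.0197,-.0617)]))
u=np.array([.268,.9634,0])
print('slot ends,mid',proj('w7',[np.array([.506,.2427,.1])+a*u for a in(-.046,0,.046)]))
a=cv2.imread('pics/w7.png')[150:400,200:500];cv2.imwrite('pics/c7.png',cv2.resize(a,(720,600)))
```

```text
[0.49727282 0.21116759 0.14530708] [-0.12330056 -0.14181979 -0.44976718] [[-0.9638, 0.2665, 0.0003], [0.2665, 0.9638, 0.0002], [-0.0002, 0.0002, -1.0]]
tip,flange,top [[320.81413582 262.56915044]
 [320.58084708 292.9638032 ]
 [320.21686818 340.45613915]]
slot ends,mid [[301.98267332 250.02989849]
 [367.46556548 250.2073554 ]
 [432.67642503 250.37023265]]
```

View pics/c7.png

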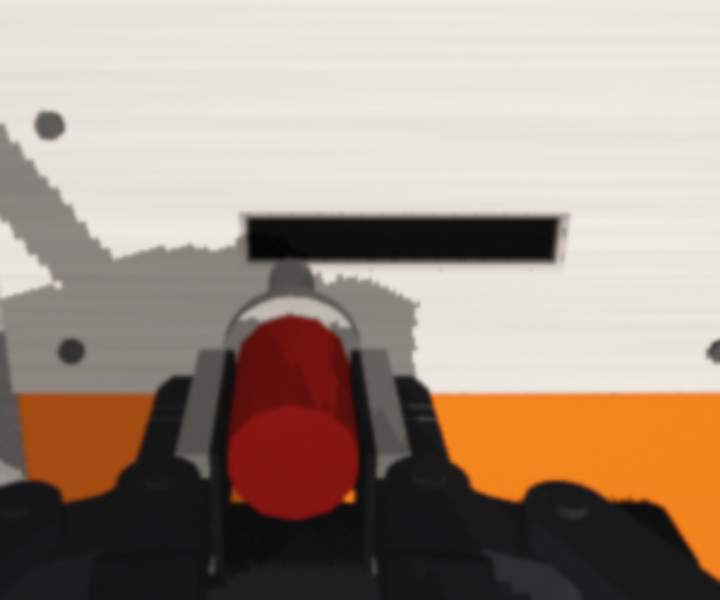

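Request:
step_arm(
  plan="1.3 0 0 0 0 0;0 0 6 0 0 0;0 0 6 0 0 0;0 0 5 0 0 0;0 0 3 0 0 0;0 0 2 0 0 0;0 0 2 0 0 0;0 0 1 0 0 0;0 0 0 0 0 0;0 0 0 0 0 0",
)

```text
time_s: 14.4
tool_pos: [0.496, 0.2115, 0.1203]
ee_rot: [[-0.964, 0.267, 0.0], [0.267, 0.964, 0.0], [-0.0, 0.0, -1.0]]
contact_force: [-0.2, -1.3, -1.3]
width: 0.022
grip_force: 59.0
```

Request:
step_arm(
  plan="0 0 1 0 0 0;0 0 1 0 0 0;0 0 1 0 0 0;0 0 0 0 0 0;0 0 0 0 0 0;0 0 0 0 0 0;0 0 0 0 0 0;0 0 0 0 0 0;0 0 0 0 0 0;0 0 0 0 0 0",
)

```text
time_s: 15.65
tool_pos: [0.4959, 0.2114, 0.1172]
ee_rot: [[-0.964, 0.267, -0.0], [0.267, 0.964, 0.0], [0.0, 0.0, -1.0]]
contact_force: [0.1, 0.4, -1.0]
width: 0.0222
grip_force: 59.0
```

The tip is in the slot with no force on it. Next it goes down to the carriage.

Request:
step_arm(
  plan="0 0 2.5 0 0 0;0 0 2.5 0 0 0;0 0 2.5 0 0 0;0 0 2.5 0 0 0;0 0 2 0 0 0;0 0 2 0 0 0;0 0 1 0 0 0;0 0 0 0 0 0;0 0 0 0 0 0;0 0 0 0 0 0",
)

```text
time_s: 16.9
tool_pos: [0.4961, 0.2115, 0.1023]
ee_rot: [[-0.964, 0.267, 0.0], [0.267, 0.964, 0.0], [-0.0, 0.0, -1.0]]
contact_force: [0.4, 0.5, -0.9]
width: 0.0222
grip_force: 59.0
```

Request:
step_arm(
  plan="0 0 1 0 0 0;0 0 1 0 0 0;0 0 1 0 0 0;0 0 0 0 0 0;0 0 0 0 0 0;0 0 0 0 0 0;0 0 0 0 0 0;0 0 0 0 0 0;0 0 0 0 0 0;0 0 0 0 0 0",
)

```text
time_s: 18.15
tool_pos: [0.496, 0.2114, 0.0992]
ee_rot: [[-0.964, 0.267, 0.0], [0.267, 0.964, 0.0], [-0.0, 0.0, -1.0]]
contact_force: [0.1, -0.5, 2.6]
width: 0.022
grip_force: 59.4
```

Contact with the carriage reads about 3.5 N. I'll press slightly more and begin sliding.

Request:
step_arm(
  plan="0 0 1.2 0 0 0;0 0 0 0 0 0;0 0.6 0 0 0 0;0 0.6 0 0 0 0;0 0.6 0 0 0 0;0 0.6 0 0 0 0;0 0.6 0 0 0 0;0 0 0 0 0 0;0 0 0 0 0 0;0 0 0 0 0 0",
)

```text
time_s: 19.4
tool_pos: [0.4967, 0.2143, 0.098]
ee_rot: [[-0.964, 0.267, -0.0], [0.267, 0.964, 0.0], [0.0, -0.0, -1.0]]
contact_force: [-1.6, -3.4, 3.5]
width: 0.0222
grip_force: 59.6
```

Request:
step_arm(
  plan="0 0.5 0 0 0 0;0 0.5 0 0 0 0;0 0.5 0 0 0 0;0 0.5 0 0 0 0;0 0.5 0 0 0 0;0 0.5 0 0 0 0;0 0.5 0 0 0 0;0 0.5 0 0 0 0;0 0 0 0 0 0;0 0 0 0 0 0",
)

```text
time_s: 20.65
tool_pos: [0.4979, 0.2185, 0.098]
ee_rot: [[-0.964, 0.267, 0.0], [0.267, 0.964, 0.001], [-0.0, 0.001, -1.0]]
contact_force: [-0.5, -1.2, 2.3]
width: 0.0219
grip_force: 59.5
```

Request:
step_arm(
  plan="0 0.5 1 0 0 0;0 0.5 0 0 0 0;0 0.5 0 0 0 0;0 0.5 0 0 0 0;0 0.5 0 0 0 0;0 0.5 0 0 0 0;0 0.5 0 0 0 0;0 0.5 0 0 0 0;0 0 0 0 0 0;0 0 0 0 0 0",
)

```text
time_s: 21.9
tool_pos: [0.4989, 0.222, 0.097]
ee_rot: [[-0.964, 0.267, 0.0], [0.267, 0.964, 0.0], [-0.0, 0.0, -1.0]]
contact_force: [-0.6, -0.4, -1.4]
width: 0.0218
grip_force: 59.1
```

The vertical force dropped to the free-air level, so the tip is probably over the hole. I'll test by pushing 4 mm.

Request:
step_arm(
  plan="0 0 1 0 0 0;0 0 1 0 0 0;0 0 1 0 0 0;0 0 1 0 0 0;0 0 0 0 0 0;0 0 0 0 0 0;0 0 0 0 0 0;0 0 0 0 0 0;0 0 0 0 0 0;0 0 0 0 0 0",
)

```text
time_s: 23.15
tool_pos: [0.4988, 0.222, 0.093]
ee_rot: [[-0.964, 0.266, -0.0], [0.266, 0.964, 0.0], [0.0, 0.0, -1.0]]
contact_force: [0.3, -1.0, -0.7]
width: 0.022
grip_force: 59.1
```

The pin dropped in with no force, so I'll push it home.

Request:
step_arm(
  plan="0 0 1.5 0 0 0;0 0 1.5 0 0 0;0 0 1.5 0 0 0;0 0 1.5 0 0 0;0 0 1.5 0 0 0;0 0 1 0 0 0;0 0 1 0 0 0;0 0 0.5 0 0 0;0 0 0 0 0 0;0 0 0 0 0 0",
)

```text
time_s: 24.4
tool_pos: [0.4988, 0.222, 0.083]
ee_rot: [[-0.964, 0.266, -0.0], [0.266, 0.964, -0.0], [0.0, -0.0, -1.0]]
contact_force: [-0.0, -0.3, -1.2]
width: 0.0221
grip_force: 59.1
```

Request:
step_arm(
  plan="0 0 0.5 0 0 0;0 0 0.5 0 0 0;0 0 0.5 0 0 0;0 0 0.5 0 0 0;0 0 0 0 0 0;0 0 0 0 0 0;0 0 0 0 0 0;0 0 0 0 0 0;0 0 0 0 0 0;0 0 0 0 0 0",
)

```text
time_s: 25.65
tool_pos: [0.4988, 0.222, 0.081]
ee_rot: [[-0.964, 0.267, -0.0], [0.267, 0.964, -0.0], [0.0, -0.0, -1.0]]
contact_force: [-0.5, -1.4, -0.9]
width: 0.0221
grip_force: 59.1
```

Request:
step_arm(
  plan="0 0 0.5 0 0 0;0 0 0 0 0 0;0 0 0.5 0 0 0;0 0 0 0 0 0;0 0 0.2 0 0 0;0 0 0 0 0 0;0 0 0 0 0 0;0 0 0 0 0 0;0 0 0 0 0 0;0 0 0 0 0 0",
)

```text
time_s: 26.9
tool_pos: [0.499, 0.222, 0.0805]
ee_rot: [[-0.964, 0.266, 0.001], [0.266, 0.964, 0.0], [-0.001, 0.0, -1.0]]
contact_force: [-1.9, -3.4, 5.6]
width: 0.022
grip_force: 59.5
```

The flange touched the cover at the predicted height with about 6 N. I'll release and retract.

Request:
step_arm(
  plan="0 0 0 0 0 0;0 0 0 0 0 0;0 0 0 0 0 0;0 0 0 0 0 0;0 0 0 0 0 0;0 0 0 0 0 0;0 0 0 0 0 0;0 0 0 0 0 0;0 0 0 0 0 0;0 0 0 0 0 0",
  claw=50,
)

```text
time_s: 28.15
tool_pos: [0.4989, 0.222, 0.0798]
ee_rot: [[-0.964, 0.267, 0.0], [0.267, 0.964, 0.0], [-0.0, 0.0, -1.0]]
contact_force: [0.4, -0.2, 0.1]
width: 0.05
grip_force: 0.0
```

Request:
step_arm(
  plan="0 0 -5 0 0 0;0 0 -10 0 0 0;0 0 -15 0 0 0;0 0 -15 0 0 0;0 0 -15 0 0 0;0 0 -15 0 0 0;0 0 -15 0 0 0;0 0 -15 0 0 0;0 0 0 0 0 0;0 0 0 0 0 0",
)

```text
time_s: 29.4
tool_pos: [0.4985, 0.2219, 0.1844]
ee_rot: [[-0.964, 0.267, -0.001], [0.267, 0.964, -0.0], [0.001, -0.0, -1.0]]
contact_force: [-0.1, -0.3, 0.2]
width: 0.05
grip_force: 0.0
```

Run:
```python
from m import *
s=arm.observe();print(s['tool_pos'],s['contact_force'],s['width'])
snap('wrist','w8');snap('side','s8')
a=cv2.imread('pics/w8.png')[120:370,180:440];b=cv2.imread('pics/s8.png')[120:260,130:300]
cv2.imwrite('pics/c8.png',np.hstack([cv2.resize(a,(416,400)),cv2.resize(b,(384,400))]))
print('knob top,flange',proj('w8',[[.4988,.222,.142],[.4988,.222,.105]]),proj('s8',[[.4988,.222,.142],[.4988,.222,.105]]))
```

```text
[0.49851062 0.22192081 0.18443341] [-0.06288991 -0.32385763  0.15274403] 0.05003039557141379
knob top,flange [[321.14426991 251.97080113]
 [321.25574542 235.7502798 ]] [[197.57868646 163.66201513]
 [199.84672288 179.61678402]]
```

View pics/c8.png

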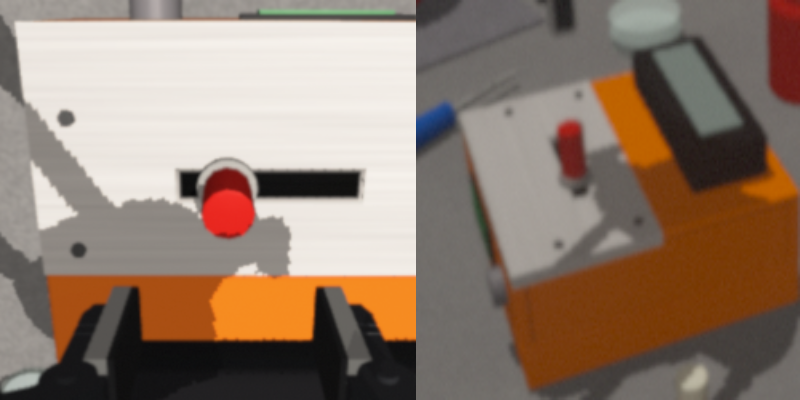

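The pin stands upright in the slot with its flange flat on the cover. The knob top is at (322,253), against a predicted (321,252), and the gripper is clear.

```bash
python3 -c "
from plant import arm
print(arm.close_job())"
```

```text
the job is handed in; nothing more can be done
None
```

The red pin is through the slot and home in the carriage hole, flange flat on the cover and released, and the job was handed in at about 29 s; the black pin, beaker and vial were not touched.

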